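# Set and clamp the dividing table

## Task

Set the dividing table for the stone standing on it: gently push the dial's upright peg round with the fingertips until the index line on the dial lines up with the one long line of the scale, and only then push the clamp lever fully over to its stop, away from the dial. Do not touch the stone, lift nothing, and leave the other things where they stand.

Things in the scene. Friction and masses are not known exactly. Their poses are not given: they have to be found in the camera images.
- dial_axis (a point): centre of the dial's top face, 26.5 mm above the table top; the dial is a flat steel disc of 62 mm radius that turns about the vertical through this point. The stone, about 29 x 27 mm across and 60 mm high, stands loose here inside a low collar of 24 mm outer radius and 3.5 mm height. The fixed grey base round the dial is 92 mm in radius, with a lug on its right that carries the clamp lever. The axes are those of the base: x away from the robot and y to its left at yaw 0
- dial_peg (a point): middle of the upright dark steel peg on the dial, 50 mm from the dial axis; the peg is 12 mm thick (18 mm foot in its lowest 4 mm, 15 mm head), stands 48 mm high on the dial's top face, and this point is half-way up, 50.5 mm above the table top. Seen from above it lies 90 degrees clockwise of the index line. Pushing it sideways (about 2 N) turns the dial, which stays where it is left
- index_mark (a point): outer end of the dial's index line, on the dial's top face at 63 mm from the axis (just past the rim); the line is dark, 2.8 mm wide and 26 mm long, radial, the only line on the dial
- target_line (a point): point of the long scale line right where the index line's end comes to lie over it when they line up, 63 mm from the dial axis, 22 mm above the table top. The scale is on the flat fixed aluminium plate round the dial: a short line of 7 mm every 10 degrees and one long line, 22 mm long and 2.8 mm wide, across the visible band
- dial (a joint): angle of the dial in rad, growing counter-clockwise seen from above; its range is -1.0 to 4.0. At the start the long scale line lies 0.55 to 2.55 rad counter-clockwise of the index line, and it is reached inside the range
- lever_knob (a point): axis of the upright black knob at the free end of the clamp lever, 50 mm above the table top; the knob is 12 mm thick (17 mm head) with its top at 77 mm, 60 mm from the lever's pivot. The lever's arm is flat, 12 mm wide, its top 31 mm above the table top
- lever_pivot (a point): pivot of the clamp lever, 30 mm above the table top; the lever turns about the vertical through it
- clamp_lever (a joint): angle of the clamp lever in rad: 0 to 0.2 at the start (free; arm pointing away from the robot), growing clockwise seen from above as the knob is pushed to the right, away from the dial; 1.05 is its stop (clamped). About 1.5 N at the knob moves it and it stays where it is left
- stone: yellow faceted stone point, 29 x 27 x 60 mm, standing upright and loose in the collar in the middle of the dial; origin at the centre of its underside, z up. Not to be touched
- jade_point: green stone point, 27 x 28 x 75 mm, standing loose on the table about 160 mm to the left of the dial axis; origin at the centre of its underside
- amethyst_point: purple stone point, 31 x 27 x 70 mm, standing loose on the table about 250 mm to the right of the dial axis; origin at the centre of its underside
- small_card_box: card box, 34 x 50 x 22 mm, loose on the table at the back left; origin at the centre of its underside
- roll_of_tape: roll of tape lying flat, 103 mm across, 25 mm high, loose on the table at the front right; origin at the centre of its underside

How it is judged:
On the way, in this order (a step that is already met when the one before it is completed fails the run):
1. the dial is set: its index line is on the long scale line, with the clamp lever still free (horizontal distance between index_mark and target_line below 0.004 m and value of joint clamp_lever below 0.45 rad), for 0.2 s.
2. the clamp lever is over at its stop, with the dial still set (horizontal distance between index_mark and target_line below 0.004 m and value of joint clamp_lever above 0.93 rad), for 0.2 s.
At the end, for the whole second after the job is handed in: The end of the index line is within 4 mm of the long scale line (the scale's lines are 11 mm apart there), the clamp lever is at its stop (above 0.93 of 1.05 rad), the dial is at rest and the stone still stands upright in the collar (all of step 2 and velocity of joint dial between -0.05 and 0.05 rad/s and distance between stone and dial_axis below 0.012 m and angle between stone's own z axis and vertical below 0.15 rad and linear speed of stone below 0.02 m/s); the robot touches nothing.
It fails at once if the stone on the dial is touched by the robot (contact force between any of the fingers, the arm and stone above 0.3 N).
It fails at once if the stone on the dial is lifted or tipped (height (world z) of stone above 0.036 m or angle between stone's own z axis and vertical above 0.3 rad).
It fails at once if the dial is squeezed or forced with more than 40 N (contact force between the fingers and dial above 40 N).
It fails at once if one of the other things is moved by more than 15 mm (distance of any of jade_point, amethyst_point, small_card_box, roll_of_tape from where it was at the start of the episode above 0.015 m).
It also fails if it takes over 58 s, if anything falls off the work surface, if the arm or the gripper's body presses on something with over 40 N, if the wrist force passes 120 N, or if a joint passes its speed limit or range.

## Robot

A 7-joint arm with a two-finger parallel gripper is mounted at the origin on a cart in front of the work surface, level with it; the furniture and walls round the work are solid. World frame = base frame: x ahead of the robot, y to its left, z up, the work surface at z = 0. Lengths are in m, angles in rad, forces in N, time in s.
With the tool pointing down it reaches from about 0.425 to 0.925 m from the base axis. Payload 6.8 kg.
Tool frame: the origin (TCP) lies on the front face of the gripper's body, between the roots of the fingers; the fingertips stand 73 mm ahead of it and the grasp point (between the pads) lies 54 mm ahead of it; z points along the fingers, y is the direction in which the jaws open and shut (so a half turn about z gives the same grasp; the last joint's range is limited). The gripper opens to 85 mm and grips with 20 to 120 N. Pads are 22 mm wide; open, the fingers measure 114 mm over their backs; the gripper's body (76 mm by 85 mm) begins 54 mm behind the grasp point. The pads swing forward as they close: fully open they stand 13 mm farther back than shut.
Start: joints at [1.199, 0.477, 0.022, 1.555, -0.011, 1.109, -0.083], TCP at [0.176, -0.652, 0.304] pointing down, gripper open.
Joint ranges: [-2.96, 2.96], [-0.34, 2.1], [-1.41, 1.46], [0.24, 2.44], [-1.37, 4.51], [0.17, 1.92], [-2.96, 2.96]. Speed limits (rad/s): [2.39, 2.39, 3.14, 3.14, 3.14, 3.14, 3.14].

## Interface

Orientations are given as a unit quaternion [w, x, y, z].
In Python, from station import arm, imaging, finish_job, nets gives the robot as it stands.
- The arm moves only by the tool step_arm, never from a script. Its argument "steps" is a list of rows, each a list of 6 numbers: the shift along the tool's x, y, z in m, then the turn, a rotation vector about the tool's x, y, z in rad. In form: [[tx, ty, tz, rx, ry, rz], ...]. A call has 1 to 5 rows; each row shifts and turns the commanded pose from where the row before left it, along the tool's axes as they then stand; what a row does not reach is not made up. A row lasts 1/10 s, in which the tool goes at most 50 mm and 8.59 degrees, less where a joint would pass 70% of its speed; a pose out of reach is approached as far as the arm can. A call is refused whole if a number of a shift passes 0.05 or a number of a turn 0.15, either way. A call with a gripper value outside its range is refused whole. "jaw" is the finger opening in m, from 0 to 0.0854, set as the call begins (left out, the last holds). The fingers move at their own pace and stop on an object; the grip force is fixed at half the most. Time passes only in rows, so rows that do not move let the fingers close. It gives the time, the measured TCP pose, the force and the opening at its end, in the units of the state.
- arm.get_obs(): the state, without advancing time (a new reading comes with each control period).
- imaging.read_camera(name): name is "side" or "top" or "wrist"; returns (picture, depth): 480x640x3 uint8, red, green, blue; 480x640 float32, m along the optical axis (not along the pixel's ray), 0 where there is no reading.
- imaging.camera_model(name): a dict with "fx", "fy", "cx", "cy" (pixels), "k1" (the pictures are not rectified: a ray, as slopes to the right and down, at radius r is drawn at 1 + k1 r^2 times it, then the intrinsics apply), "origin" and "orientation" of the camera in the world. Camera axes: x right, y up, looking along -z (the intrinsics and any distortion apply to the point x, -y, -z); pixel columns grow to the right and rows downward; lengths in m; the calibration is good to about 2 mm. A picture is of the moment at which its call begins: read the wrist's pose just before it. camera_model takes no time and is no camera call; for the wrist camera it gives the pose at the moment of the call.
- finish_job(): hands the job in, once; it reports no verdict.
Trained networks look in the newest picture that a camera, given by its name, has taken for a name from the list of things; names that differ only in an ending like _2 or _b are one class to them, and where a whole thing is asked for, a point or a joint stands for the part that bears it (a point fixed in the world has none). Each returns a list of dicts, best first, with "confidence" (0 to 1); they miss things now and then, are a little off and sometimes report something else, mostly with a low value. They report only what shows in the picture. A call takes as long as a camera call.
- nets.cut_out(thing, camera): "region" (480x640 bool, what is visible of it) and "rect" ([left, top, right, bottom] in pixels, round what is visible of it).
The state is a dict: "t": time; "joints": joint angles; "qd": joint speeds; "effort": joint torques, N m; "ee_pos": TCP position; "eef_rot": TCP orientation; "contact_force": force on the tool from outside, world axes, zero at the start; "moment": the same for the moment, N m; "opening": opening from 0.0 (shut) to 1.0 (fully open).
Only numpy, scipy, OpenCV 4.12 (cv2) and the standard library are available. Lean on these libraries where they do the work, as an engineer would, in place of code of your own. Each camera call takes 0.05 s, during which the arm holds its last target.

## Working session

There is one attempt and no reset: what is moved stays moved. The work goes in short steps, Python scripts to look and compute and a tool call to move; the robot and the scene stay as the last step left them, time stands still between calls to the robot, and variables do not carry over. Pictures are saved under pics/ and viewed, and the job is handed in when it is done.

Besides the shell and the picture viewer there is one more tool, called after ">>>" as name(argument=value, ...) on one line, values as JSON. step_arm: Moves the arm, as the interface text tells. Its arguments: {"type":"object","properties":{"steps":{"type":"array"},"jaw":{"type":"number"}},"required":["steps"]}

```bash
ls; mkdir -p pics
python3 - <<'E'
from station import arm, imaging
import cv2
print(arm.get_obs())
for n in ("top","side"):
    p,d=imaging.read_camera(n); cv2.imwrite(f"pics/{n}0.png",p[:,:,::-1]); print(n,imaging.camera_model(n))
E
```

```text
pics
{'t': 0.0, 'joints': array([ 1.19890595,  0.47781895,  0.02237159,  1.5564957 , -0.01148296,
        1.10930975, -0.08312062]), 'qd': array([ 1.67030976e-03, -8.54387012e-04,  6.60900398e-04, -9.68955737e-04,
       -1.66317391e-04,  1.29979286e-03, -4.71547000e-05]), 'effort': array([ 8.49820208e-04, -5.96447325e+01,  1.60890877e+00, -2.81196606e+01,
        1.25965310e-02,  9.35904711e-03,  2.51149100e-05]), 'ee_pos': array([ 0.17584608, -0.65119336,  0.30289491]), 'eef_rot': array([-9.28068861e-04,  9.91315310e-01,  1.31503043e-01, -2.10249133e-04]), 'contact_force': array([ 0.20148622, -0.90966742, -0.62149763]), 'moment': array([ 0.01080337, -0.01740153,  0.00739816]), 'opening': 1.0007475345264705}
top {'fx': 555.362383956048, 'fy': 555.362383956048, 'cx': 311.5645089798254, 'cy': 241.42062850938404, 'k1': 0.001993871657122571, 'origin': array([ 2.82713204e-01, -7.25206136e-04,  1.51213423e+00]), 'orientation': array([ 0.70649226,  0.05668756, -0.04627966, -0.70392712])}
side {'fx': 555.2493274874527, 'fy': 555.2493274874527, 'cx': 314.430102970035, 'cy': 235.4107227363919, 'k1': -0.14833936838135864, 'origin': array([0.21731229, 0.98303859, 0.73144554]), 'orientation': array([-0.12538718, -0.07380545,  0.4669153 ,  0.87225049])}
```

View pics/top0.png

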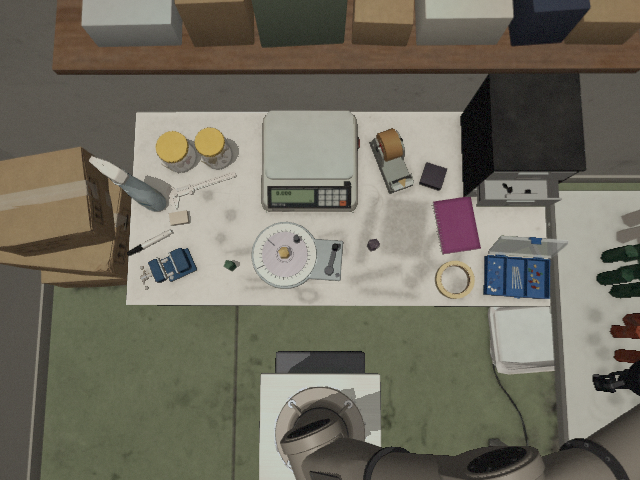

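View pics/side0.png

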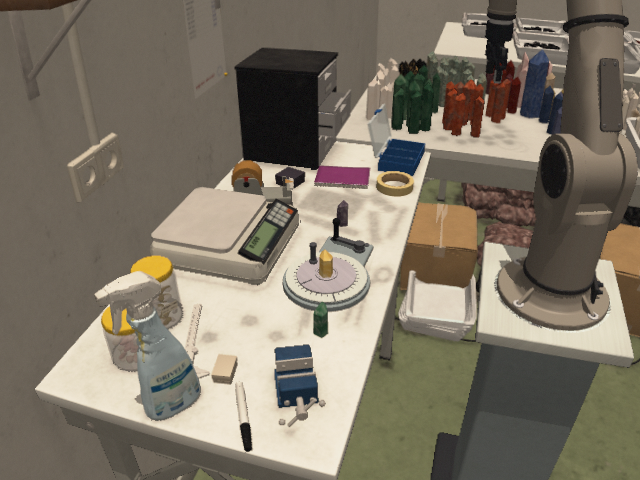

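Top view: dial at about (284,254), peg at (297,239), lever knob at (331,244) and pivot near (331,268). Next I'll zoom in and measure.

```bash
cat > h.py <<'E'
import numpy as np, cv2
from scipy.spatial.transform import Rotation as R
def rot(q): return R.from_quat([q[1],q[2],q[3],q[0]])
def pix2plane(m,u,v,z):
    x=(np.asarray(u,float)-m['cx'])/m['fx']; y=(np.asarray(v,float)-m['cy'])/m['fy']
    rd=np.hypot(x,y); r=rd.copy()
    for _ in range(20): r=rd/(1+m['k1']*r*r)
    s=np.where(rd>0,r/np.maximum(rd,1e-12),1); x=x*s;y=y*s
    d=rot(m['orientation']).apply(np.stack([x,-y,-np.ones_like(x)],-1).reshape(-1,3))
    o=np.asarray(m['origin']); t=(z-o[2])/d[:,2]
    return o+t[:,None]*d
def world2pix(m,P):
    P=np.atleast_2d(P); c=rot(m['orientation']).inv().apply(P-m['origin'])
    x=c[:,0]/-c[:,2]; y=-c[:,1]/-c[:,2]; k=1+m['k1']*(x*x+y*y)
    return np.stack([m['fx']*x*k+m['cx'],m['fy']*y*k+m['cy']],-1)
def rectify(p,m,xr,yr,z,res=0.0005):
    # image: up=+x, left=+y
    xs=np.arange(xr[1],xr[0],-res); ys=np.arange(yr[1],yr[0],-res)
    Y,X=np.meshgrid(ys,xs); P=np.stack([X,Y,np.full_like(X,z)],-1).reshape(-1,3)
    uv=world2pix(m,P).reshape(X.shape+(2,)).astype(np.float32)
    return cv2.remap(p,uv[...,0],uv[...,1],cv2.INTER_CUBIC)
E
python3 - <<'E'
from h import *
from station import imaging,nets
m=imaging.camera_model("top")
p,d=imaging.read_camera("top")
np.save("top.npy",p)
print(pix2plane(m,[284,297,331,331],[254,239,244,268],0.05))
for t in ("dial","dial_peg","clamp_lever","lever_knob","stone","index_mark"):
    r=nets.cut_out(t,"top")
    for a in r[:2]:
        ys,xs=np.nonzero(a['region']); print(t,a['confidence'],a['rect'],xs.mean(),ys.mean(),len(xs))
c=p[210:300,235:360]; cv2.imwrite("pics/c0.png",cv2.resize(c[:,:,::-1],None,fx=6,fy=6,interpolation=cv2.INTER_CUBIC))
E
```

```text
[[ 0.46337814  0.09437568  0.05      ]
 [ 0.50373167  0.06019505  0.05      ]
 [ 0.49051731 -0.03033808  0.05      ]
 [ 0.42648916 -0.03031277  0.05      ]]
dial 0.69 [263.3, 231.7, 306.0, 276.5] 284.3399602385686 253.6679920477137 1509
dial 0.35 [250.8, 220.1, 346.0, 287.6] 300.2567934782609 257.3213315217391 2944
dial_peg 0.83 [262.6, 232.0, 306.9, 278.0] 284.81643132220796 254.01925545571245 1558
clamp_lever 0.54 [323.0, 240.1, 339.5, 272.2] 331.29834254143645 259.31491712707185 181
clamp_lever 0.48 [260.3, 232.1, 311.5, 277.9] 284.35301587301586 253.92380952380952 1575
lever_knob 0.43 [325.8, 245.1, 338.5, 276.0] 331.4258064516129 258.49032258064517 155
stone 0.48 [280.0, 245.8, 288.5, 254.9] 283.3448275862069 252.24137931034483 87
index_mark 0.72 [260.0, 232.0, 306.1, 277.2] 284.33532140490394 254.00198807157057 1509
```

View pics/c0.png

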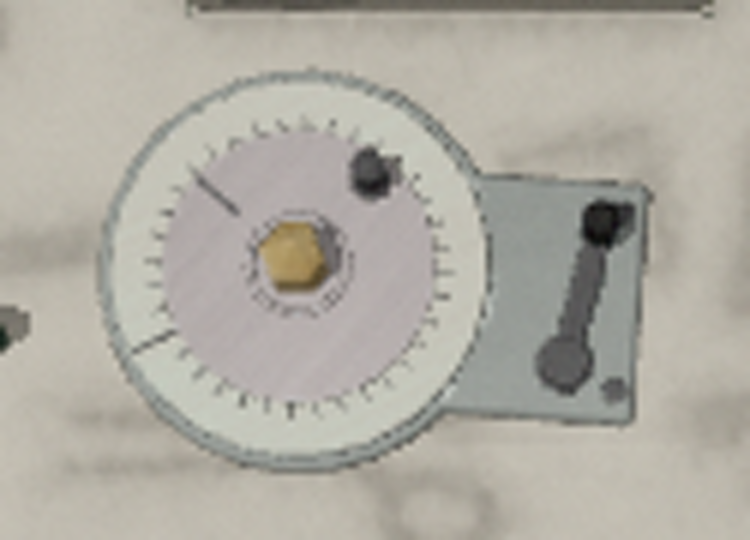

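Crop view: the index line runs up-left (crop (195,172) to (238,212)), the long line is at lower left (132,352) to (172,335), and the peg is at (372,172). Now I'll measure the angles.

Run:
```python
from h import *
from station import imaging
m=imaging.camera_model("top"); p=np.load("top.npy")
f=lambda u,v:(235+(np.array(u)+.5)/6-.5,210+(np.array(v)+.5)/6-.5)
# base outer rim (z .022) & dial rim (z .0265) points from crop
g=rectify(p,m,(.36,.57),(-.02,.20),0.0265,.0004)
hsv=cv2.cvtColor(g,cv2.COLOR_RGB2HSV)
# mask of the dial: pinkish -> R-G
rg=g[...,0].astype(int)-g[...,1]
mk=((rg>4)&(g.sum(2)>300)).astype(np.uint8)
mk=cv2.morphologyEx(mk,cv2.MORPH_OPEN,np.ones((7,7)))
n,l,s,c=cv2.connectedComponentsWithStats(mk); k=1+s[1:,4].argmax()
cs,_=cv2.findContours((l==k).astype(np.uint8),cv2.RETR_EXTERNAL,cv2.CHAIN_APPROX_NONE)
h=cv2.convexHull(max(cs,key=cv2.contourArea)); (cx,cy),r=cv2.minEnclosingCircle(h); e=cv2.fitEllipse(h)
print("circ",.57-cy*.0004,.20-cx*.0004,r*.0004,"ell",.57-e[0][1]*.0004,.20-e[0][0]*.0004,e[1])
C=np.array([.57-e[0][1]*.0004,.20-e[0][0]*.0004]); print(s[k])
I=pix2plane(m,*f([195,238],[172,212]),.0265)[:,:2]; T=pix2plane(m,*f([132,175],[352,334]),.022)[:,:2]
for n_,q in (("idx",I),("tgt",T)):
    v=q-C; print(n_,q,np.degrees(np.arctan2(v[:,1],v[:,0])),np.hypot(*v.T)); w=q[0]-q[1]; print("dir",np.degrees(np.arctan2(abs(w[1])if n_=='idx' else w[1],w[0])))
P=pix2plane(m,*f([372],[172]),.0745)[0,:2]; v=P-C; print("peg",P,np.degrees(np.arctan2(v[1],v[0])),np.hypot(*v))
K=pix2plane(m,*f([600],[222]),.077)[0,:2]; V=pix2plane(m,*f([566],[362]),.031)[0,:2]; print("knob",K,"piv",V,np.hypot(*(K-V)))
cv2.imwrite("pics/r0.png",g[:,:,::-1])
```

```text
circ 0.46704608154296867 0.09476395263671876 0.062410498046875006 ell 0.4670458129882812 0.09503477783203125 (307.32293701171875, 309.6588134765625)
[  109   106   308   305 68594]
idx [[0.50913553 0.14228775]
 [0.49094832 0.12258577]] [48.3075331  49.05596716] [0.06328023 0.03647447]
dir 47.28939714234039
tgt [[0.42791032 0.16973596]
 [0.4360978  0.15052259]] [117.64977146 119.15034532] [0.0843318  0.06353485]
dir 113.08053935263347
peg [0.50201269 0.06028329] -44.822986299525546 0.049298561638614125
knob [ 0.47990237 -0.03912639] piv [ 0.42319439 -0.02512571] 0.05841073681329896
```

View pics/r0.png

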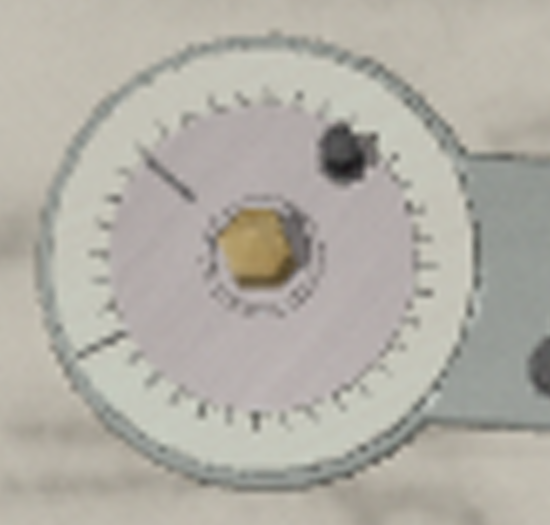

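>>> step_arm(steps=[[0.03,-0.022,0,0,0,0],[0.03,-0.022,0,0,0,0],[0.03,-0.022,0,0,0,0],[0.03,-0.022,0,0,0,0],[0.03,-0.022,0,0,0,0]], jaw=0.0)

```text
t: 0.95
ee_pos: [0.2929, -0.5051, 0.3041]
eef_rot: [0.0, 0.991, 0.131, 0.0]
contact_force: [0.2, -0.5, -0.6]
opening: 0.144
```

>>> step_arm(steps=[[0.03,-0.022,0,0,0,0],[0.03,-0.022,0,0,0,0],[0.03,-0.022,0,0,0,0],[0,0,0,0,0,-0.14],[0,0,0,0,0,-0.14]])

```text
t: 1.45
ee_pos: [0.3631, -0.4178, 0.3042]
eef_rot: [0.0, 0.962, 0.273, 0.0]
contact_force: [-0.3, -0.7, -0.1]
opening: -0.002
```

>>> step_arm(steps=[[0,0,0,0,0,-0.14],[0,0,0,0,0,-0.14],[0,0,0,0,0,0]])

```text
t: 1.75
ee_pos: [0.3618, -0.4192, 0.304]
eef_rot: [0.0, 0.916, 0.401, 0.0]
contact_force: [-0.1, -1.1, -0.4]
opening: -0.002
```

```bash
cat > st.py <<'E'
from h import *
from station import arm
import sys
def state():
    o=arm.get_obs(); r=rot(o['eef_rot']).as_matrix(); 
    print("t",o['t'],"pos",o['ee_pos'].round(4),"yaw",np.degrees(np.arctan2(r[1,0],r[0,0])).round(2),"zaxis",r[:,2].round(3),"j",o['joints'].round(2),"F",o['contact_force'].round(1),"op",round(o['opening'],3))
    return o,r
def to(x,y,z):
    o,r=state(); print("tool d",(r.T@(np.array([x,y,z])-o['ee_pos'])).round(4))
if __name__=="__main__":
    if len(sys.argv)>1: to(*map(float,sys.argv[1:4]))
    else: state()
E
python3 st.py .483 .039 .22
```

```text
t 1.75 pos [ 0.3618 -0.4192  0.304 ] yaw 47.26 zaxis [ 0. -0. -1.] j [ 0.9   0.29 -0.18  1.84  0.06  1.02 -0.06] F [-0.1 -1.1 -0.4] op -0.002
tool d [ 0.4188 -0.222   0.084 ]
```

>>> step_arm(steps=[[0.042,-0.022,0.005,0,0,0],[0.042,-0.022,0.005,0,0,0],[0.042,-0.022,0.005,0,0,0],[0.042,-0.022,0.005,0,0,0],[0.042,-0.022,0.005,0,0,0]])

```text
t: 2.25
ee_pos: [0.424, -0.1886, 0.279]
eef_rot: [0.0, 0.917, 0.398, 0.0]
contact_force: [0.6, -0.2, 0.1]
opening: -0.001
```

>>> step_arm(steps=[[0.042,-0.022,0.01,0,0,0],[0.042,-0.022,0.01,0,0,0],[0.042,-0.022,0.01,0,0,0],[0.042,-0.022,0.01,0,0,0],[0.041,-0.022,0.01,0,0,0]])

```text
t: 2.75
ee_pos: [0.4855, 0.0395, 0.2289]
eef_rot: [0.0, 0.917, 0.398, 0.0]
contact_force: [1.0, -1.6, 0.3]
opening: -0.0
```

```bash
python3 st.py .483 .039 .118
python3 - <<'E'
from h import *
from station import imaging
for n in ("top","side","wrist"):
    m=imaging.camera_model(n);p,d=imaging.read_camera(n)
    if n=="top": p=cv2.resize(p[200:310,225:375],None,fx=5,fy=5)
    if n=="side": p=cv2.resize(p[170:320,250:450],None,fx=4,fy=4)
    if n=="wrist": np.savez("w1.npz",p=p,d=d,o=m['origin'],q=m['orientation'],k=[m[a] for a in("fx","fy","cx","cy","k1")])
    cv2.imwrite(f"pics/{n}1.png",p[:,:,::-1])
E
```

```text
t 2.75 pos [0.4855 0.0395 0.2289] yaw 46.93 zaxis [ 0.001 -0.    -1.   ] j [ 0.2   0.3  -0.47  2.04  0.18  0.83 -1.14] F [ 1.  -1.6  0.3] op -0.0
tool d [-0.0022 -0.0016  0.1108]
```

View pics/side1.png

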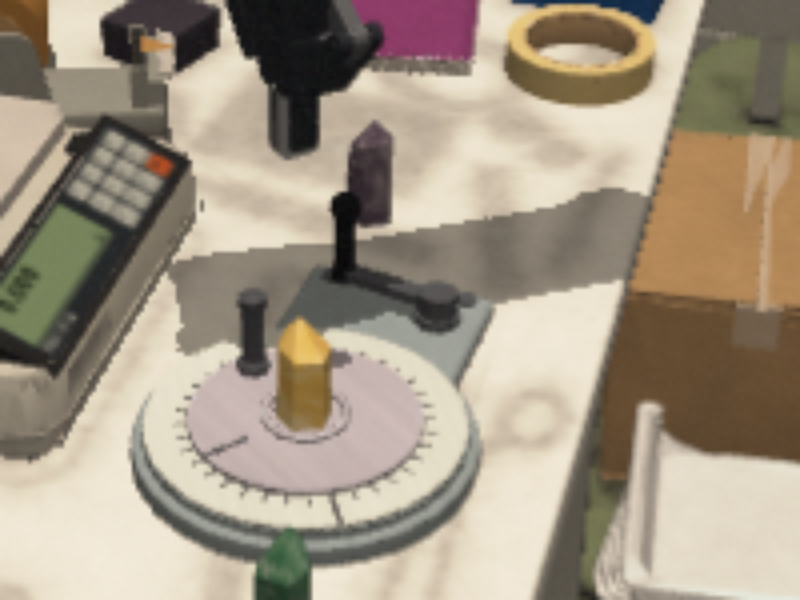

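View pics/wrist1.png

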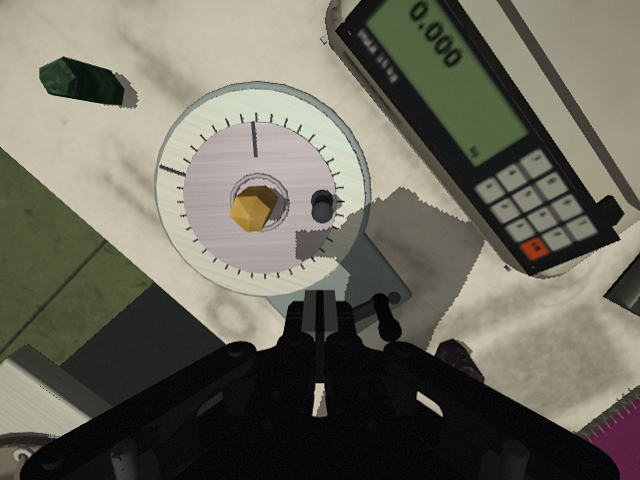

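View pics/top1.png

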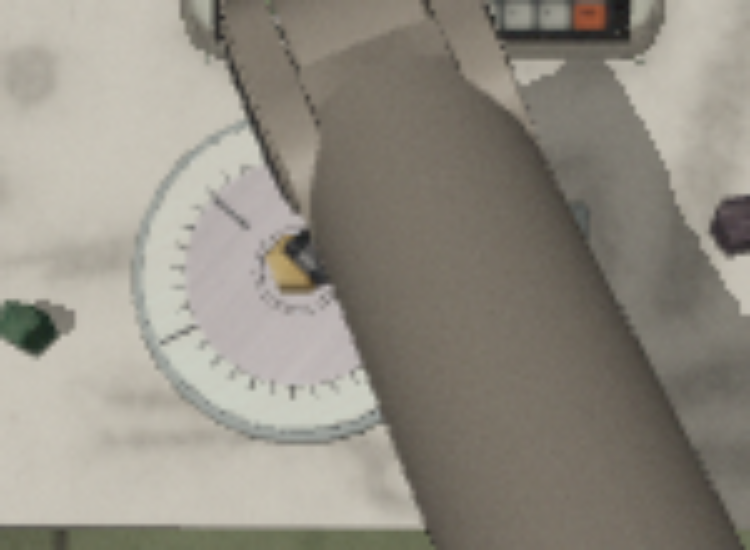

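Wrist view: the shut fingertips are at (319,300), the peg at (322,207), the index line (254,122)–(256,157) and the long line (161,167)–(185,174). The whole dial is visible, so I'll measure from this camera.

```bash
cat > meas.py <<'E'
from h import *
from scipy.optimize import least_squares
def model(f):
    a=np.load(f); m=dict(zip(("fx","fy","cx","cy","k1"),a['k'])); m['origin']=a['o'];m['orientation']=a['q']; return a['p'],a['d'],m
def polar(p,m,C,z,r0,r1,n=1440):
    th=np.radians(np.arange(n)*360/n); rr=np.arange(r0,r1,.0005)
    Pt=np.stack([C[0]+rr[None]*np.cos(th)[:,None],C[1]+rr[None]*np.sin(th)[:,None],np.full((n,len(rr)),z)],-1).reshape(-1,3)
    uv=world2pix(m,Pt).reshape(n,-1,2).astype(np.float32)
    return cv2.remap(cv2.cvtColor(p,cv2.COLOR_RGB2GRAY),uv[...,0],uv[...,1],cv2.INTER_LINEAR).astype(float)
def centre(p,m,z=.0265,guess=(.467,.095)):
    rg=rectify(p,m,(guess[0]-.1,guess[0]+.1),(guess[1]-.1,guess[1]+.1),z,.0004)
    d=rg[...,0].astype(int)-rg[...,1]; 
    mk=((d>4)&(rg.sum(2)>300)).astype(np.uint8); mk=cv2.morphologyEx(mk,cv2.MORPH_OPEN,np.ones((7,7)))
    n,l,s,c=cv2.connectedComponentsWithStats(mk); k=1+s[1:,4].argmax()
    cs,_=cv2.findContours((l==k).astype(np.uint8),cv2.RETR_EXTERNAL,cv2.CHAIN_APPROX_NONE)
    q=max(cs,key=cv2.contourArea)[:,0].astype(float)
    q=np.stack([guess[0]+.1-q[:,1]*.0004,guess[1]+.1-q[:,0]*.0004],-1)
    f=least_squares(lambda c:np.hypot(q[:,0]-c[0],q[:,1]-c[1])-.062,guess,loss='soft_l1',f_scale=.001)
    return f.x
def measure(f):
    p,d,m=model(f); C=centre(p,m); print("centre",C.round(4),"cam",m['origin'].round(3))
    a=polar(p,m,C,.0265,.040,.058).mean(1); b=polar(p,m,C,.022,.072,.083).mean(1)
    # darkest local dips
    from scipy.signal import find_peaks
    out=[]
    for n,s in(("index",a),("target",b)):
        bg=cv2.medianBlur(np.tile(s,3).astype(np.float32)[:,None].repeat(5,1),5)[:,0] if 0 else np.median(np.stack([np.roll(s,k) for k in range(-60,61,4)]),0)
        q=np.clip(bg-s,0,None); pk,_=find_peaks(q,height=12,distance=12); pk=pk[np.argsort(-q[pk])][:4]
        for i in pk:
            w=np.arange(i-10,i+11); ww=q[w%1440]; print(n,round((w*ww).sum()/ww.sum()/4,2),"h",round(q[i],1))
if __name__=="__main__":
    import sys; measure(sys.argv[1])
E
python3 meas.py w1.npz
python3 - <<'E'
from meas import *
p,d,m=model("w1.npz")
print(pix2plane(m,[319,254,161,185],[300,122,167,174],.0265), "peg",pix2plane(m,[322],[199],.0745))
E
```

```text
centre [0.4655 0.0976] cam [0.537 0.102 0.298]
index 48.32 h 113.6
index 319.22 h 38.3
index 277.49 h 16.9
index 274.76 h 15.9
target 117.49 h 142.9
[[0.44293098 0.00056029 0.0265    ]
 [0.50668303 0.14265394 0.0265    ]
 [0.42923983 0.16853927 0.0265    ]
 [0.43900315 0.15228502 0.0265    ]] peg [[0.51070275 0.07149022 0.0745    ]]
```

>>> step_arm(steps=[[-0.002,-0.002,0.03,0,0,-0.025],[0,0,0.03,0,0,0],[0,0,0.025,0,0,0],[0,0,0.015,0,0,0],[0,0,0.01,0,0,0]])

```text
t: 3.4
ee_pos: [0.4818, 0.036, 0.1179]
eef_rot: [0.0, 0.912, 0.41, -0.001]
contact_force: [0.3, -0.6, -0.3]
opening: -0.001
```

```bash
python3 st.py .4834 .0408 .118
cat > snap.py <<'E'
from h import *
from station import imaging
import sys
k=sys.argv[1]
for n in sys.argv[2:]:
    m=imaging.camera_model(n);p,d=imaging.read_camera(n)
    if n=="top": p=cv2.resize(p[200:310,225:375],None,fx=5,fy=5)
    if n=="side": p=cv2.resize(p[170:320,250:450],None,fx=4,fy=4)
    if n=="wrist": np.savez(f"w{k}.npz",p=p,d=d,o=m['origin'],q=m['orientation'],k=[m[a] for a in("fx","fy","cx","cy","k1")])
    cv2.imwrite(f"pics/{n}{k}.png",p[:,:,::-1])
E
python3 snap.py 2 side wrist
```

```text
t 3.4 pos [0.4818 0.036  0.1179] yaw 48.38 zaxis [-0.001 -0.001 -1.   ] j [ 0.13  0.48 -0.4   2.13  0.33  0.6  -1.23] F [ 0.3 -0.6 -0.3] op -0.001
tool d [ 0.0046 -0.002  -0.0001]
```

View pics/side2.png

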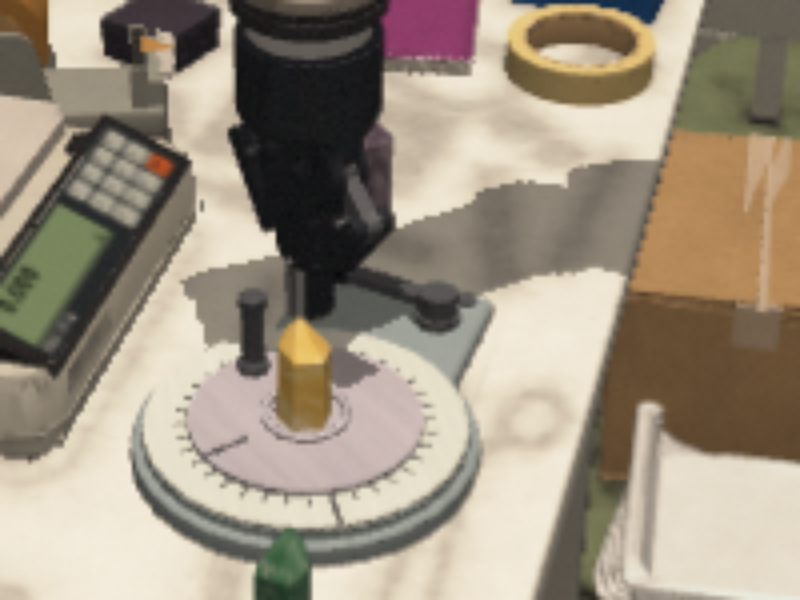

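View pics/wrist2.png

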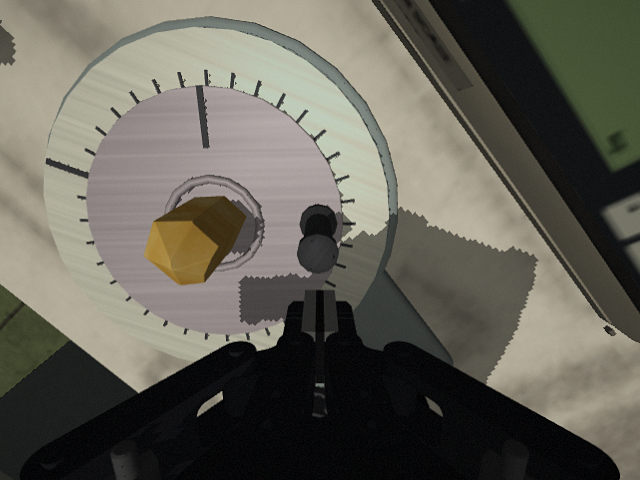

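>>> step_arm(steps=[[0.004,-0.001,0,0,0,0],[0.004,-0.001,0,0,0,0],[0.003,0,0,0,0,0],[0.002,0,0,0,0,0],[0.002,0,0,0,0,0]])

```text
t: 4.0
ee_pos: [0.491, 0.0504, 0.1192]
eef_rot: [0.0, 0.911, 0.412, 0.0]
contact_force: [0.7, -0.3, 0.6]
opening: 0.004
```

```bash
python3 st.py .4834 .0408 .118; python3 snap.py 3 wrist; python3 meas.py w3.npz
```

```text
t 4.0 pos [0.491  0.0504 0.1192] yaw 48.63 zaxis [ 0.001 -0.    -1.   ] j [ 0.1   0.49 -0.4   2.1   0.33  0.61 -1.25] F [ 0.7 -0.3  0.6] op 0.004
tool d [-0.0122  0.0007  0.0012]
centre [0.4664 0.0976] cam [0.541 0.109 0.189]
index 49.36 h 99.6
index 316.98 h 18.4
index 234.92 h 17.8
index 231.17 h 17.0
target 118.15 h 128.0
```

View pics/wrist3.png

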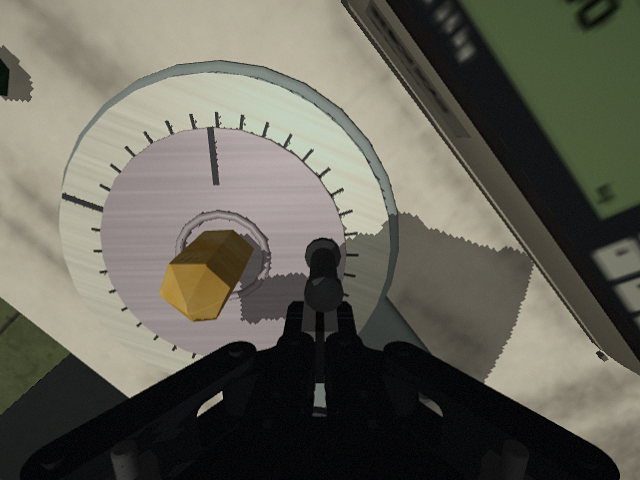

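Wrist view: the peg head (323,292) is now right at the fingertips (319,305), with the stone well to the left. Starting the arc.

>>> step_arm(steps=[[0.0025,0.001,0,0,0,-0.05],[0.0025,0.001,0,0,0,-0.05],[0.0025,0.001,0,0,0,-0.05],[0.0025,0.001,0,0,0,-0.05],[0.0025,0.001,0,0,0,-0.05]])

```text
t: 4.55
ee_pos: [0.5012, 0.0569, 0.1186]
eef_rot: [0.0, 0.852, 0.523, -0.001]
contact_force: [-2.4, -1.5, 0.7]
opening: -0.001
```

```bash
python3 st.py; python3 snap.py 4 wrist; python3 meas.py w4.npz
```

```text
t 4.55 pos [0.5012 0.0569 0.1186] yaw 63.05 zaxis [-0.002 -0.001 -1.   ] j [ 0.14  0.51 -0.46  2.07  0.38  0.64 -1.05] F [-2.4 -1.5  0.7] op -0.001
centre [0.4652 0.1009] cam [0.535 0.126 0.188]
index 58.06 h 101.3
index 325.87 h 24.3
index 328.46 h 20.7
index 289.79 h 16.1
target 118.53 h 90.1
target 299.6 h 19.3
```

View pics/wrist4.png

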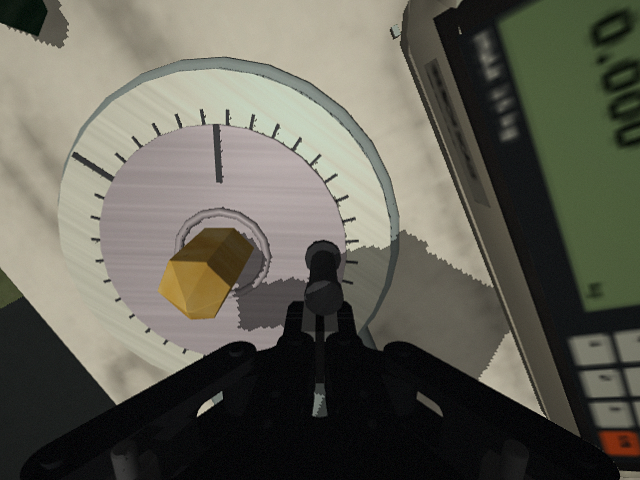

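The dial is turning; about 60° remain.

>>> step_arm(steps=[[0.0025,0.001,0,0,0,-0.05],[0.0025,0.001,0,0,0,-0.05],[0.0025,0.001,0,0,0,-0.05],[0.0025,0.001,0,0,0,-0.05],[0.0025,0.001,0,0,0,-0.05]])

```text
t: 5.1
ee_pos: [0.5104, 0.0666, 0.1186]
eef_rot: [-0.0, 0.781, 0.625, -0.001]
contact_force: [-1.5, -2.1, 0.7]
opening: 0.001
```

>>> step_arm(steps=[[0.0025,0.001,0,0,0,-0.05],[0.0025,0.001,0,0,0,-0.05],[0.0025,0.001,0,0,0,-0.05],[0.0025,0.001,0,0,0,-0.05],[0.0025,0.001,0,0,0,-0.05]])

```text
t: 5.6
ee_pos: [0.517, 0.0782, 0.1185]
eef_rot: [-0.0, 0.697, 0.717, -0.001]
contact_force: [-2.1, -2.4, -0.0]
opening: 0.002
```

```bash
python3 st.py; python3 snap.py 5 wrist; python3 meas.py w5.npz
```

```text
t 5.6 pos [0.517  0.0782 0.1185] yaw 91.62 zaxis [-0.002 -0.001 -1.   ] j [ 0.19  0.56 -0.58  2.03  0.48  0.69 -0.67] F [-2.1 -2.4 -0. ] op 0.002
centre [0.4666 0.0976] cam [0.514 0.156 0.188]
index 90.43 h 97.4
index 275.53 h 43.3
index 278.36 h 42.9
index 272.75 h 39.3
target 118.27 h 129.4
target 326.33 h 12.5
```

View pics/wrist5.png

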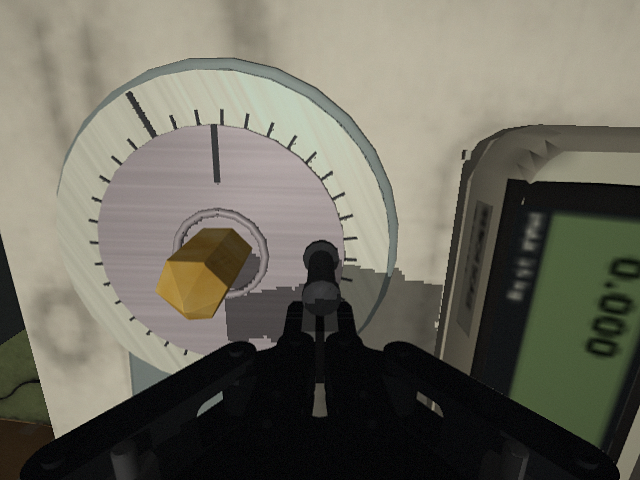

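Index and long line are about 28° apart, near 0.49 rad.

>>> step_arm(steps=[[0.0025,0.001,0,0,0,-0.05],[0.0025,0.001,0,0,0,-0.05],[0.0025,0.001,0,0,0,-0.05],[0.0025,0.001,0,0,0,-0.05],[0.0025,0.001,0,0,0,-0.05]])

```text
t: 6.15
ee_pos: [0.5207, 0.0911, 0.1186]
eef_rot: [0.0, 0.603, 0.798, -0.001]
contact_force: [0.1, -2.2, 0.0]
opening: -0.002
```

>>> step_arm(steps=[[0.0025,0.001,0,0,0,-0.05],[0.0025,0.001,0,0,0,-0.05],[0.001,0.0004,0,0,0,-0.02],[0,0,0,0,0,0]])

```text
t: 6.55
ee_pos: [0.5213, 0.098, 0.1187]
eef_rot: [-0.0, 0.554, 0.833, -0.0]
contact_force: [-0.4, -2.2, 0.4]
opening: 0.002
```

```bash
python3 st.py; python3 snap.py 6 wrist; python3 meas.py w6.npz
```

```text
t 6.55 pos [0.5213 0.098  0.1187] yaw 112.71 zaxis [-0. -0. -1.] j [ 0.22  0.59 -0.67  2.    0.55  0.73 -0.39] F [-0.4 -2.2  0.4] op 0.002
centre [0.467  0.0971] cam [0.49  0.17  0.188]
index 112.39 h 88.5
index 19.28 h 15.9
index 21.72 h 12.3
target 118.37 h 122.6
```

View pics/wrist6.png

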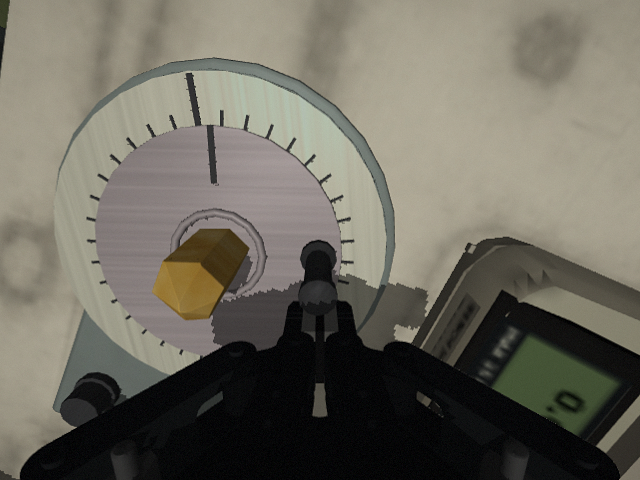

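>>> step_arm(steps=[[0.002,0.0008,0,0,0,-0.04],[0.002,0.0008,0,0,0,-0.04],[0.001,0.0004,0,0,0,-0.02],[0,0,0,0,0,0]])

```text
t: 7.0
ee_pos: [0.5212, 0.1042, 0.1189]
eef_rot: [-0.0, 0.511, 0.86, 0.0]
contact_force: [0.6, -0.7, -0.2]
opening: -0.002
```

```bash
python3 st.py; python3 snap.py 7 wrist; python3 meas.py w7.npz
```

```text
t 7.0 pos [0.5212 0.1042 0.1189] yaw 118.59 zaxis [ 0.  0. -1.] j [ 0.23  0.6  -0.69  2.    0.57  0.74 -0.31] F [ 0.6 -0.7 -0.2] op -0.002
centre [0.4669 0.097 ] cam [0.483 0.172 0.189]
index 118.46 h 85.9
index 25.78 h 15.6
index 23.09 h 12.2
target 118.26 h 123.1
target 355.57 h 13.0
```

View pics/wrist7.png

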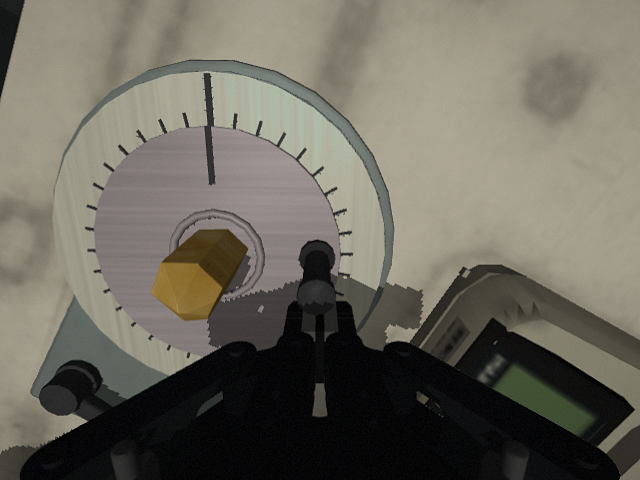

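Index 118.5°, long line 118.3°: aligned, and the picture shows one straight line at (208,72)–(211,184). Backing off and rising.

>>> step_arm(steps=[[-0.005,0,0,0,0,0],[-0.01,0,0,0,0,0],[-0.005,0,-0.02,0,0,0],[0,0,-0.04,0,0,0],[0,0,-0.03,0,0,0]])

```text
t: 7.55
ee_pos: [0.5315, 0.0857, 0.2105]
eef_rot: [0.0, 0.511, 0.859, 0.001]
contact_force: [0.1, 0.6, 0.1]
opening: -0.002
```

```bash
python3 st.py .4886 -.007 .208; python3 snap.py 8 wrist; python3 meas.py w8.npz
```

```text
t 7.55 pos [0.5315 0.0857 0.2105] yaw 118.48 zaxis [ 0.001  0.001 -1.   ] j [ 0.35  0.48 -0.79  1.93  0.43  0.9  -0.16] F [0.1 0.6 0.1] op -0.002
tool d [-0.0611 -0.0819  0.0024]
centre [0.466  0.0964] cam [0.494 0.154 0.28 ]
index 117.34 h 98.6
index 29.66 h 23.7
target 117.41 h 132.0
```

View pics/wrist8.png

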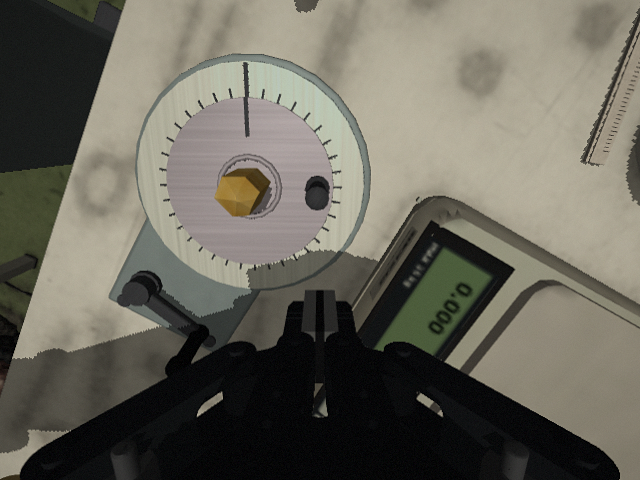

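Wrist view: the lines are still aligned (117.3° and 117.4°) and the stone stands. The lever pivot is at (146,286) and the knob foot near (200,335).

Run:
```python
from meas import *
p,d,m=model("w8.npz")
print(pix2plane(m,[146,198],[284,335],.033))
```

```text
[[ 0.42760358 -0.0101276   0.033     ]
 [ 0.48136162 -0.0334834   0.033     ]]
```

>>> step_arm(steps=[[-0.012,-0.016,0,0,0,0.13],[-0.012,-0.016,0,0,0,0.13],[-0.012,-0.016,0,0,0,0.13],[-0.012,-0.016,0,0,0,0.13],[-0.012,-0.016,0,0,0,0.13]])

```text
t: 8.1
ee_pos: [0.4682, 0.009, 0.209]
eef_rot: [0.0, 0.761, 0.649, 0.0]
contact_force: [-0.3, -0.3, 0.3]
opening: 0.001
```

```bash
python3 st.py .4886 -.007 .208;  python3 snap.py 9 wrist top side
```

```text
t 8.1 pos [0.4682 0.009  0.209 ] yaw 80.91 zaxis [ 0.001  0.    -1.   ] j [ 0.42  0.34 -0.67  2.09  0.29  0.8  -0.58] F [-0.3 -0.3  0.3] op 0.001
tool d [-0.0126  0.0227  0.001 ]
```

View pics/wrist9.png

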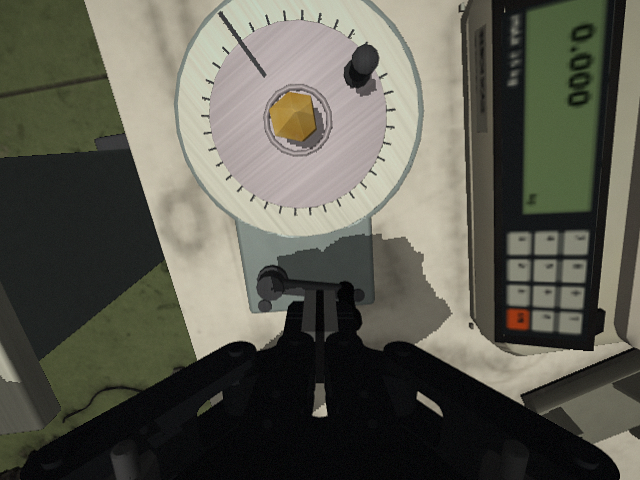

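View pics/side9.png

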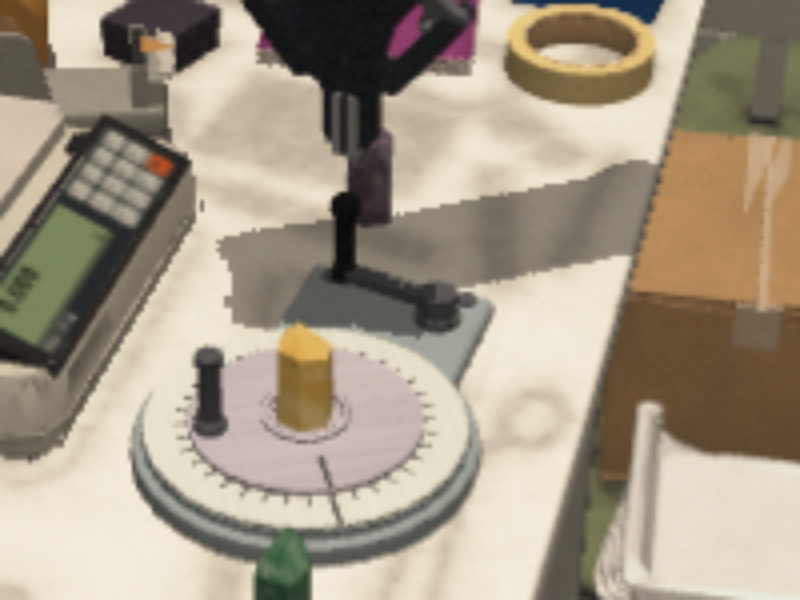

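Run:
```python
from meas import *
p,d,m=model("w9.npz")
q=pix2plane(m,[272,346,320],[276,290,292],.033);print(q)
print(pix2plane(m,[350],[325],.077)); print(pix2plane(m,[319],[296],.136)); print("centre",centre(p,m))
cv2.imwrite("pics/w9c.png",cv2.resize(p[230:350,230:400,::-1],None,fx=4,fy=4))
```

```text
[[ 0.4267682  -0.01234776  0.033     ]
 [ 0.48199094 -0.03329828  0.033     ]
 [ 0.46147797 -0.03176122  0.033     ]]
[[ 0.48068525 -0.03793763  0.077     ]]
[[0.46814246 0.01548774 0.136     ]]
centre [0.46577588 0.09613991]
```

View pics/w9c.png

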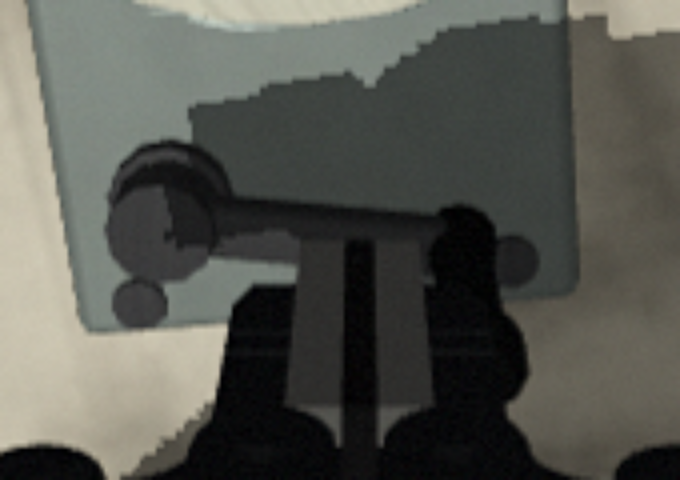

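>>> step_arm(steps=[[-0.007,0.011,0,0,0,0.035],[-0.007,0.011,0.01,0,0,0.035],[0,0,0.03,0,0,0],[0,0,0.03,0,0,0],[0,0,0.02,0,0,0]])

```text
t: 8.75
ee_pos: [0.4882, -0.0077, 0.1162]
eef_rot: [-0.001, 0.781, 0.624, -0.0]
contact_force: [0.2, -0.1, 0.3]
opening: -0.001
```

```bash
python3 st.py .488 -.008 .118;  python3 snap.py 10 wrist side
```

```text
t 8.75 pos [ 0.4882 -0.0077  0.1162] yaw 77.22 zaxis [-0.002  0.001 -1.   ] j [ 0.34  0.51 -0.55  2.11  0.44  0.64 -0.74] F [ 0.2 -0.1  0.3] op -0.001
tool d [-0.0004 -0.0001 -0.0018]
```

View pics/wrist10.png

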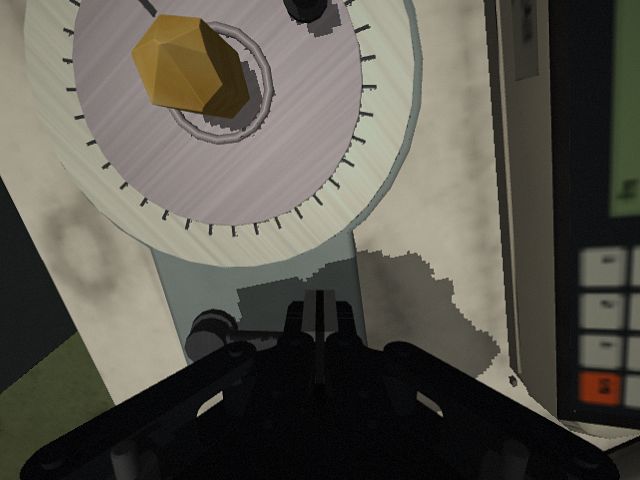

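View pics/side10.png

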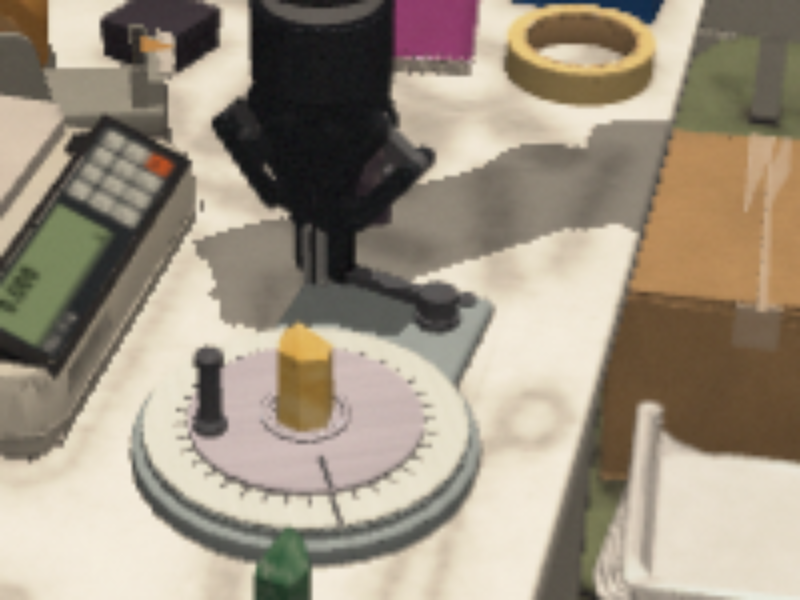

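>>> step_arm(steps=[[-0.004,0,-0.001,0,0,0],[-0.003,0,0,0,0,0],[-0.002,0,0,0,0,0],[-0.0037,0.0011,0,0,0,0.06],[-0.0037,0.0011,0,0,0,0.06]])

```text
t: 9.35
ee_pos: [0.4864, -0.0237, 0.1209]
eef_rot: [0.0, 0.818, 0.575, 0.001]
contact_force: [0.9, 1.4, -0.4]
opening: -0.006
```

>>> step_arm(steps=[[-0.0037,0.0011,0,0,0,0.06],[-0.0037,0.0011,0,0,0,0.06],[-0.0037,0.0011,0,0,0,0.06],[-0.0037,0.0011,0,0,0,0.06],[-0.0037,0.0011,0,0,0,0.06]])

```text
t: 9.85
ee_pos: [0.4832, -0.0425, 0.1209]
eef_rot: [0.0, 0.895, 0.447, 0.001]
contact_force: [0.7, 2.7, -0.3]
opening: -0.003
```

```bash
python3 st.py;  python3 snap.py 11 wrist side
```

```text
t 9.85 pos [ 0.4832 -0.0425  0.1209] yaw 53.07 zaxis [ 0.002  0.    -1.   ] j [ 0.33  0.48 -0.45  2.12  0.35  0.61 -1.01] F [ 0.7  2.7 -0.3] op -0.003
```

View pics/wrist11.png

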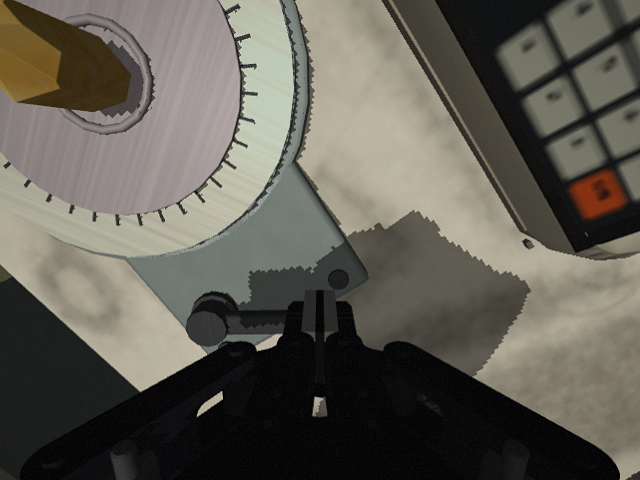

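View pics/side11.png

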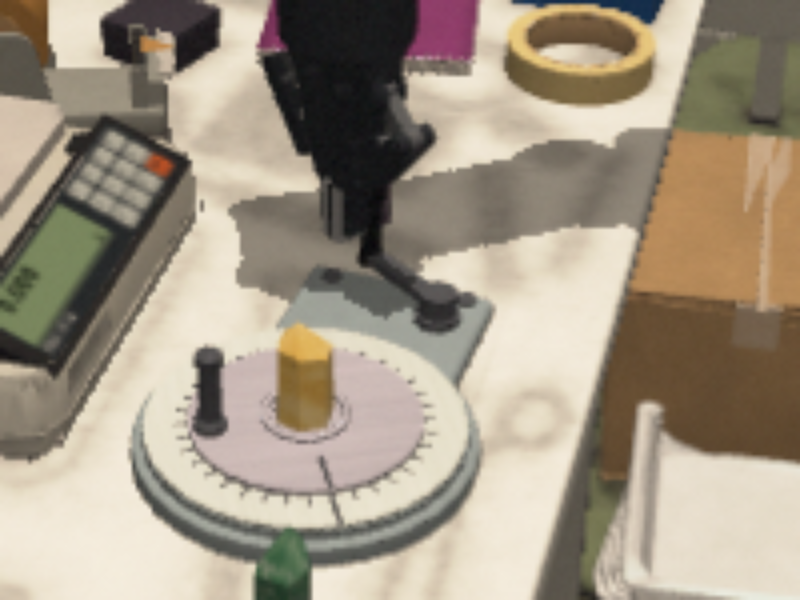

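The lever follows the fingers. Continuing to the stop.

>>> step_arm(steps=[[-0.0037,0.0011,0.001,0,0,0.06],[-0.0037,0.0011,0.001,0,0,0.06],[-0.0037,0.0011,0,0,0,0.06],[-0.0037,0.0011,0,0,0,0.06],[-0.0037,0.0011,0,0,0,0.06]])

```text
t: 10.45
ee_pos: [0.4747, -0.0595, 0.1188]
eef_rot: [0.0, 0.951, 0.309, 0.001]
contact_force: [0.7, 0.7, 0.5]
opening: -0.002
```

>>> step_arm(steps=[[-0.003,0.0009,0,0,0,0.05],[-0.002,0.0006,0,0,0,0.03],[0,0,0,0,0,0]])

```text
t: 10.75
ee_pos: [0.471, -0.0639, 0.1185]
eef_rot: [0.0, 0.963, 0.271, 0.001]
contact_force: [1.0, 0.8, 0.3]
opening: 0.001
```

```bash
python3 st.py;  python3 snap.py 12 wrist side
```

```text
t 10.75 pos [ 0.471  -0.0639  0.1185] yaw 31.47 zaxis [ 0.002 -0.    -1.   ] j [ 0.29  0.46 -0.35  2.15  0.28  0.58 -1.28] F [1.  0.8 0.3] op 0.001
```

View pics/wrist12.png

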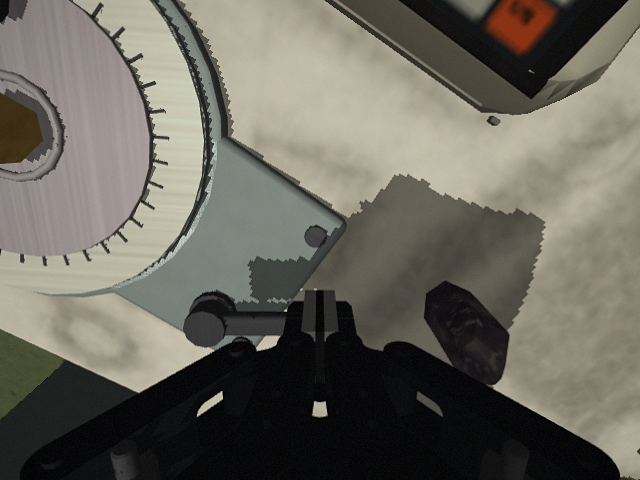

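View pics/side12.png

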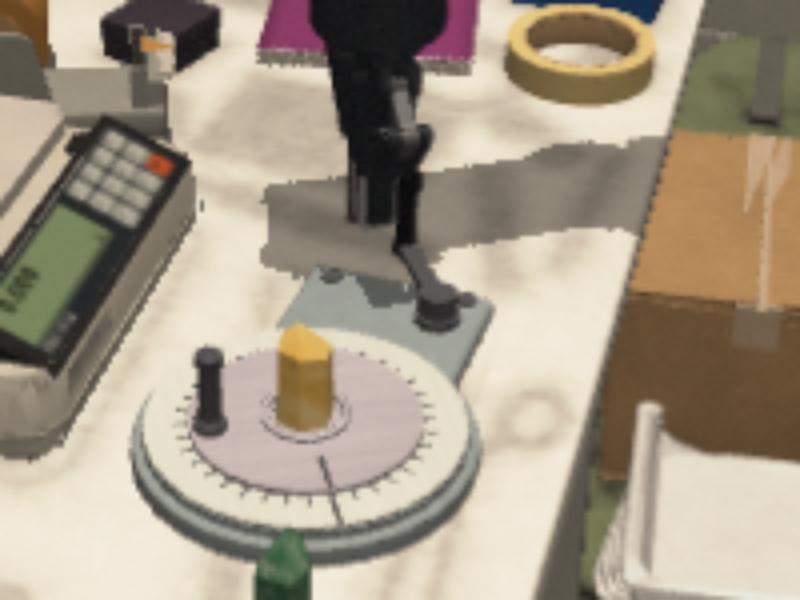

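>>> step_arm(steps=[[-0.003,0.0009,0,0,0,0.05],[-0.003,0.0009,0,0,0,0.05],[-0.002,0.0003,0,0,0,0.02],[0,0,0,0,0,0]])

```text
t: 11.25
ee_pos: [0.4666, -0.0685, 0.1184]
eef_rot: [-0.0, 0.977, 0.214, 0.002]
contact_force: [6.4, 2.5, -3.1]
opening: -0.001
```

```bash
python3 st.py
```

```text
t 11.25 pos [ 0.4666 -0.0685  0.1184] yaw 24.67 zaxis [ 0.005  0.001 -1.   ] j [ 0.28  0.45 -0.32  2.16  0.26  0.56 -1.37] F [ 6.4  2.5 -3.1] op -0.001
```

>>> step_arm(steps=[[-0.003,0.0003,0,0,0,0.01],[-0.002,0,0,0,0,0],[0,0,0,0,0,0]])

```text
t: 11.55
ee_pos: [0.4658, -0.0688, 0.119]
eef_rot: [-0.001, 0.978, 0.21, 0.007]
contact_force: [15.4, 7.8, -11.3]
opening: 0.002
```

```bash
python3 st.py;  python3 snap.py 13 wrist
```

```text
t 11.55 pos [ 0.4658 -0.0688  0.119 ] yaw 24.24 zaxis [ 0.013  0.004 -1.   ] j [ 0.29  0.44 -0.32  2.17  0.25  0.55 -1.37] F [ 15.4   7.8 -11.3] op 0.002
```

View pics/wrist13.png

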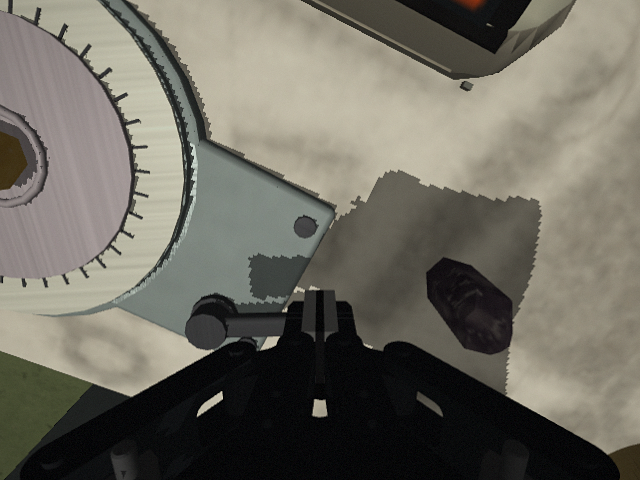

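The force jumped from about 1 N to 17 N with almost no travel, so the lever is at its stop. Backing off and rising.

>>> step_arm(steps=[[0.006,0,0,0,0,0],[0.01,0,0,0,0,0],[0.004,0,-0.01,0,0,0],[0,0,-0.04,0,0,0],[0,0,-0.05,0,0,0]])

```text
t: 12.1
ee_pos: [0.4768, -0.0635, 0.2179]
eef_rot: [-0.001, 0.978, 0.208, -0.003]
contact_force: [1.1, -1.1, 0.3]
opening: 0.001
```

>>> step_arm(steps=[[0,0.02,-0.04,0,0,0],[0,0.04,-0.02,0,0,0],[-0.02,0.04,0,0,0,0],[-0.03,0.03,0,0,0,0],[-0.03,0.03,0,0,0,0]])

```text
t: 12.6
ee_pos: [0.4695, -0.2439, 0.2787]
eef_rot: [0.0, 0.978, 0.208, -0.0]
contact_force: [0.1, -0.7, -0.9]
opening: -0.003
```

>>> step_arm(steps=[[-0.04,0,0,0,0,0],[-0.04,0,0,0,0,0],[-0.04,0,0,0,0,0],[-0.03,0,0,0,0,0],[0,0,0,0,0,0]])

```text
t: 13.1
ee_pos: [0.3288, -0.305, 0.2781]
eef_rot: [-0.0, 0.979, 0.205, -0.001]
contact_force: [0.5, -0.6, -0.3]
opening: -0.002
```

```bash
python3 st.py;  python3 snap.py 14 wrist side top
```

```text
t 13.1 pos [ 0.3288 -0.305   0.2781] yaw 23.64 zaxis [-0.003  0.    -1.   ] j [ 0.81  0.15 -0.22  2.09  0.04  0.91 -0.59] F [ 0.5 -0.6 -0.3] op -0.002
```

View pics/top14.png

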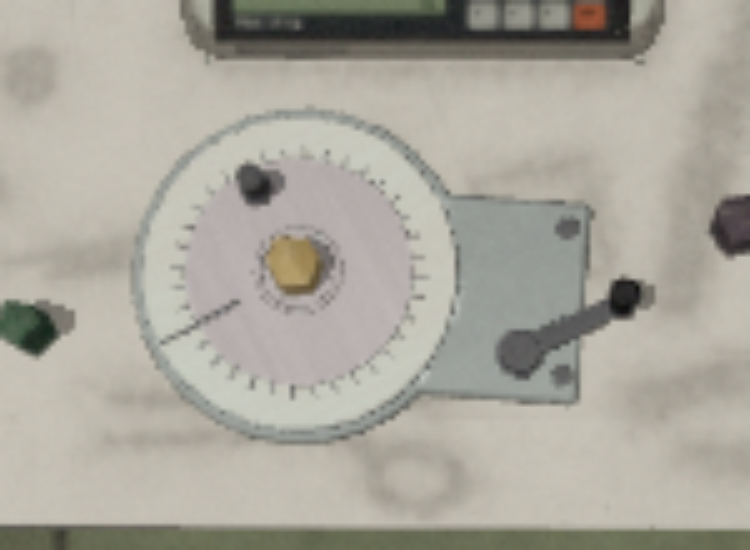

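View pics/side14.png

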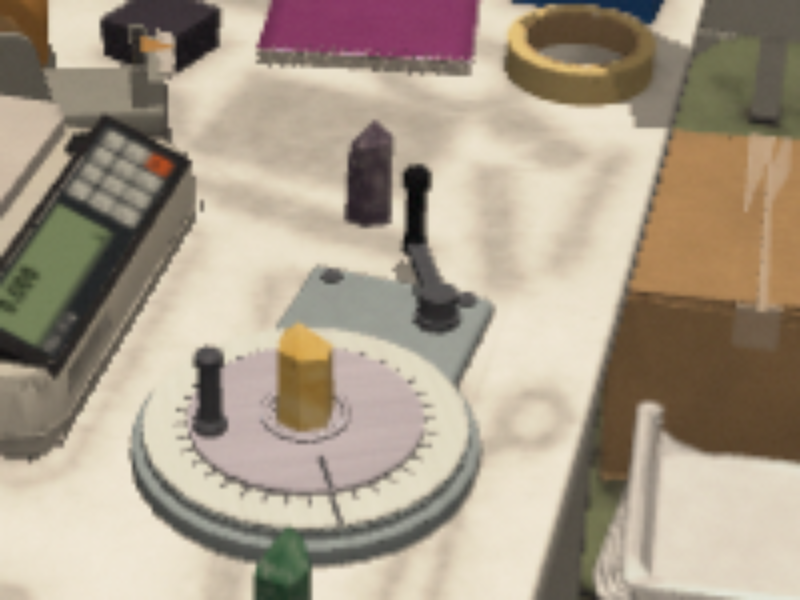

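Run:
```python
from h import *
from station import imaging
m=imaging.camera_model("top")
f=lambda u,v:(225+(u+.5)/5-.5,200+(v+.5)/5-.5)
K=pix2plane(m,*f(625,292),.077)[0]; V=pix2plane(m,*f(521,352),.032)[0]; E_=pix2plane(m,*f(np.array([589,578]),np.array([205,400])),.02)
print(K,V,"lever",np.arctan2(-(K-V)[1],(K-V)[0]),"len",np.hypot(*(K-V)[:2]),"lug yaw",np.arctan2(-(E_[0]-E_[1])[1],(E_[0]-E_[1])[0]))
```

```text
[ 0.45006912 -0.07808156  0.077     ] [ 0.42287509 -0.02479758  0.032     ] lever 1.0988948154746254 len 0.05982222415982003 lug yaw 0.05905929072429487
```

Lever at 1.10 − 0.06 ≈ 1.04 rad, which is its stop; the lines are collinear and the stone stands upright. Handing in.

```bash
python3 -c "
from station import finish_job
print(finish_job())"
```

```text
the job is handed in; nothing more can be done
None
```

The dial is set on the long scale line and the clamp lever is over at its stop. I handed the job in at about 13 s of robot time.

- **Dial:** With the gripper shut, I pushed the peg round about 69° counter-clockwise, at about 2–3 N. The wrist camera then put the index line at 118.5° against 118.3° for the long line. After backing off and rising it read 117.3° against 117.4°, against a tolerance of about 3.6°.
- **Lever:** I then pushed the knob clockwise until the force jumped to about 17 N sideways with almost no travel. After retreating, the top camera put it at about 1.04 rad, with the stop at 1.05.
- **Last pictures:** The index line and long line form one straight line, and the stone stands upright in its collar. The green and purple stones and the tape look unmoved by eye. I did not measure them, and the small card box was outside the cropped views. The gripper is clear of everything.
- **Disagreements:** The trained networks mixed up the dial, the peg and the lever, so I measured from the pictures instead. The dial-centre estimates varied by up to about 5 mm between views. That hardly affects the difference between the two line angles.

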